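# Put three valve pistons back on their own stands

## Task

The three valve pistons have been put back on each other's stands. Move each piston onto the stand whose colour matches the inlay of its finger button, using the spare black stand as the free place on the way, so that all three end up standing upright inside the rims of their own stands with the black stand empty. Set each piston down before letting go of it, never tip one over, and leave the mouthpiece, the mandrel and the screwdriver where they are.

Things in the scene. Friction and masses are not known exactly. Their poses are not given: they have to be found in the camera images.
- piston_red_mid (a point): red valve piston, loose, standing upright: the point on its axis, half-way up (56 mm above its underside, 56 mm below its top). A bright steel cylinder 28 mm in diameter and 76 mm high with dark ports, then a thin 9 mm stem, then a 23 mm brass finger button 8 mm thick with a red inlay on top; 112 mm high in all, about 0.12 kg. z points up along its axis. Grip the steel cylinder.
- piston_blue_mid (a point): blue valve piston, loose, standing upright: the point on its axis, half-way up (56 mm above its underside, 56 mm below its top). A bright steel cylinder 28 mm in diameter and 76 mm high with dark ports, then a thin 9 mm stem, then a 23 mm brass finger button 8 mm thick with a blue inlay on top; 112 mm high in all, about 0.12 kg. z points up along its axis. Grip the steel cylinder.
- piston_green_mid (a point): green valve piston, loose, standing upright: the point on its axis, half-way up (56 mm above its underside, 56 mm below its top). A bright steel cylinder 28 mm in diameter and 76 mm high with dark ports, then a thin 9 mm stem, then a 23 mm brass finger button 8 mm thick with a green inlay on top; 112 mm high in all, about 0.12 kg. z points up along its axis. Grip the steel cylinder.
- stand_red: red stand: a shallow round red dish fixed to the bench, 68 mm outside and 56 mm inside diameter, rim 10 mm high, grey flat floor 4 mm above the bench. Origin: centre of its underside, on the bench. A piston stands loosely on the floor inside the rim (its mid point then lies 60 mm above the origin).
- stand_blue: blue stand: a shallow round blue dish fixed to the bench, 68 mm outside and 56 mm inside diameter, rim 10 mm high, grey flat floor 4 mm above the bench. Origin: centre of its underside, on the bench. A piston stands loosely on the floor inside the rim (its mid point then lies 60 mm above the origin).
- stand_green: green stand: a shallow round green dish fixed to the bench, 68 mm outside and 56 mm inside diameter, rim 10 mm high, grey flat floor 4 mm above the bench. Origin: centre of its underside, on the bench. A piston stands loosely on the floor inside the rim (its mid point then lies 60 mm above the origin).
- stand_plain: spare stand: a shallow round black dish fixed to the bench, belonging to no piston and empty at the start, 68 mm outside and 56 mm inside diameter, rim 10 mm high, grey flat floor 4 mm above the bench. Origin: centre of its underside, on the bench. A piston stands loosely on the floor inside the rim (its mid point then lies 60 mm above the origin).
- mouthpiece_mid (a point): bystander: brass mouthpiece standing loose on its wide rim, 38 mm in diameter, 82 mm high; the point half-way up its axis
- mandrel_mid (a point): bystander: dark steel stepped mandrel standing loose, 56 mm in diameter at the foot, 90 mm high; the point half-way up its axis
- screwdriver: bystander: wooden-handled screwdriver lying loose, about 180 mm long, along its x axis, handle to -x, under 40 mm high; origin on the bench under its middle

How it is judged:
On the way:
1. one of the pistons stands, let go of, on the spare black stand (((horizontal distance between piston_red_mid and stand_plain below 0.017 m and z of piston_red_mid in the frame of stand_plain between 0.056 and 0.064 m and angle between piston_red_mid's own z axis and vertical below 0.1 rad and contact force between the fingers and piston_red below 0.1 N and linear speed of piston_red below 0.02 m/s) or (horizontal distance between piston_blue_mid and stand_plain below 0.017 m and z of piston_blue_mid in the frame of stand_plain between 0.056 and 0.064 m and angle between piston_blue_mid's own z axis and vertical below 0.1 rad and contact force between the fingers and piston_blue below 0.1 N and linear speed of piston_blue below 0.02 m/s) or (horizontal distance between piston_green_mid and stand_plain below 0.017 m and z of piston_green_mid in the frame of stand_plain between 0.056 and 0.064 m and angle between piston_green_mid's own z axis and vertical below 0.1 rad and contact force between the fingers and piston_green below 0.1 N and linear speed of piston_green below 0.02 m/s))), for 0.2 s.
At the end, for the whole second after the job is handed in: Each piston stands at rest on the floor of the stand of its own colour: its axis within 17 mm of the stand's centre, its mid point 56 to 64 mm above the stand's underside, tilted less than 0.1 rad; the black stand is therefore empty (horizontal distance between piston_red_mid and stand_red below 0.017 m and z of piston_red_mid in the frame of stand_red between 0.056 and 0.064 m and angle between each of piston_red_mid, piston_blue_mid, piston_green_mid's own z axis and vertical below 0.1 rad and linear speed of each of piston_red, piston_blue, piston_green below 0.02 m/s and horizontal distance between piston_blue_mid and stand_blue below 0.017 m and z of piston_blue_mid in the frame of stand_blue between 0.056 and 0.064 m and horizontal distance between piston_green_mid and stand_green below 0.017 m and z of piston_green_mid in the frame of stand_green between 0.056 and 0.064 m); the robot touches nothing.
It fails at once if a piston is tipped by more than 0.6 rad (angle between any of piston_red_mid, piston_blue_mid, piston_green_mid's own z axis and vertical above 0.6 rad).
It fails at once if a piston is let go more than 25 mm above where it would stand ((height (world z) of piston_red_mid above 0.085 m and contact force between the fingers and piston_red below 0.1 N) or (height (world z) of piston_blue_mid above 0.085 m and contact force between the fingers and piston_blue below 0.1 N) or (height (world z) of piston_green_mid above 0.085 m and contact force between the fingers and piston_green below 0.1 N)).
It fails at once if a bystander is moved by more than 20 mm (distance of any of mouthpiece_mid, mandrel_mid, screwdriver from where it was at the start of the episode above 0.02 m).
It also fails if it takes over 125 s, if anything falls off the work surface, if the arm or the gripper's body presses on something with over 40 N, if the wrist force passes 120 N, or if a joint passes its speed limit or range.

## Robot

A 6-joint arm with a two-finger parallel gripper is mounted at the origin on the work surface. World frame = base frame: x ahead of the robot, y to its left, z up, the work surface at z = 0. Lengths are in m, angles in rad, forces in N, time in s.
With the tool pointing down it reaches from about 0.3 to 0.775 m from the base axis. Payload 14.6 kg.
Tool frame: the origin (TCP) lies midway between the tips of the shut fingers; the grasp point (between the pads) lies 19 mm behind it; z points along the fingers, y is the line along which they close (so a half turn about z gives the same grasp; the last joint's range is limited). The gripper opens to 94 mm and grips with 3 to 60 N. Pads are 16 mm wide; open, the fingers measure 119 mm over their backs; the gripper's body (75 mm by 177 mm) begins 78 mm behind the grasp point.
Start: joints at [1.061, 0.3, 1.521, -0, 1.321, -0.067], TCP at [0.236, 0.497, 0.174] pointing down, gripper open.
Joint ranges: [-3.03, 3.03], [-0.79, 2.21], [0.23, 2.52], [-1.04, 4.18], [0, 3.07], [-2.55, 2.55]. Speed limits (rad/s): [2.22, 2.22, 2.57, 3.14, 3.14, 3.14].

## Interface

Orientations are given as a rotation vector (axis times angle).
In Python, from cell import readout, capture, get_calibration, close_job gives the robot as it stands.
- The arm moves only by the tool step_arm, never from a script. Its argument "rows" is a list of rows, each a list of 7 numbers: the shift along the tool's x, y, z in units of 200 mm (1.0 is 200 mm), then the turn, a rotation vector about the tool's x, y, z in units of pi/2 rad (1.0 is pi/2 rad), then the closure, from -1 (fully open) to 1 (shut). A call has 1 to 20 rows; each row shifts and turns the commanded pose from where the row before left it, along the tool's axes as they then stand; what a row does not reach is not made up. A row lasts 1/12 s, in which the tool goes at most 41.7 mm and 7.16 degrees, less where a joint would pass 70% of its speed; a pose out of reach is approached as far as the arm can. A call with a number of a shift or a turn outside -1 to 1 is refused whole. A call with a gripper value outside its range is refused whole. The fingers move at their own pace and stop on an object; "newtons" is the grip in N (left out, the last holds). Time passes only in rows, so rows that do not move let the fingers close. It gives the time, the measured TCP pose, the force, the opening and the grip force at its end, in the units of the state.
- readout.get_state(): the state, without advancing time (a new reading comes with each control period).
- capture(name): name is "scene" or "top" or "wrist"; returns (picture, depth): 480x640x3 uint8, red, green, blue; 480x640 float32, m along the optical axis (not along the pixel's ray), 0 where there is no reading.
- get_calibration(name): a dict with "vertical_fov" (degrees; the focal length in pixels is half the picture's height over the tangent of half this angle, whatever the lens; pixels are square), "cx", "cy" (the principal point, pixels), "k1" (the pictures are not rectified: a ray, as slopes to the right and down, at radius r is drawn at 1 + k1 r^2 times it, then the intrinsics apply), "rvec" (rotation vector, rad) and "tvec" (3), from world to camera coordinates, as OpenCV has them; the wrist camera has in their place "T_tool_cam" (4x4, takes a point from camera to tool coordinates, whose origin is the TCP and whose axes are the flange's). Camera axes: x right, y down, z forward; pixel columns grow to the right and rows downward; lengths in m; the calibration is good to about 2 mm. A picture is of the moment at which its call begins: read the wrist's pose just before it. get_calibration takes no time and is no camera call.
- close_job(): hands the job in; it is judged then, once.
The state is a dict: "time_s": time; "q": joint angles; "qvel": joint speeds; "joint_torque": joint torques, N m; "eef_pos": TCP position; "orientation": TCP orientation; "force": force on the tool from outside, world axes, zero at the start; "wrist_torque": the same for the moment, N m; "gripper_width": opening from 0.0 (shut) to 1.0 (fully open); "gripper_force": force on a finger pad.
Only numpy, scipy, OpenCV 4.12 (cv2) and the standard library are available. Lean on these libraries where they do the work, as an engineer would, in place of code of your own. Each camera call takes 0.05 s, during which the arm holds its last target. There are 200 camera calls.

## Working session

There is one attempt and no reset: what is moved stays moved. The work goes in short steps, Python scripts to look and compute and a tool call to move; the robot and the scene stay as the last step left them, time stands still between calls to the robot, and variables do not carry over. Pictures are saved under pics/ and viewed, at most 14 in all, crops included, and the job is handed in when it is done.

Besides the shell and the picture viewer there is one more tool, called after ">>>" as name(argument=value, ...) on one line, values as JSON. step_arm: Moves the arm, as the interface text tells. Its arguments: {"type":"object","properties":{"rows":{"type":"array","items":{"type":"array","items":{"type":"number","minimum":-1,"maximum":1}}},"newtons":{"type":"number"}},"required":["rows"]}

```bash
mkdir -p pics; cat > h.py <<'E'
import numpy as np, cv2
from cell import readout, capture, get_calibration, close_job
def snap(n,f):
    im,d=capture(n); cv2.imwrite(f'pics/{f}.png',im[:,:,::-1]); np.save(f'pics/{f}.npy',d); return im,d
def K(c):
    f=240/np.tan(np.radians(c['vertical_fov'])/2); return f
def ray(c,u,v):
    f=K(c); x=np.array([(u-c['cx'])/f,(v-c['cy'])/f]); y=x.copy()
    for _ in range(20): y=x/(1+c['k1']*(y@y))
    return np.array([y[0],y[1],1])
def pose(c):  # camera->world R,t for fixed cameras
    R=cv2.Rodrigues(np.array(c['rvec'],float))[0]; return R.T,-R.T@np.array(c['tvec'],float).ravel()
def atz(n,u,v,z):
    c=get_calibration(n); R,t=pose(c); d=R@ray(c,u,v); return t+d*(z-t[2])/d[2]
def dep(n,D,u,v):
    c=get_calibration(n); R,t=pose(c); return t+R@ray(c,u,v)*D[int(round(v)),int(round(u))]
E
python3 - <<'E'
from h import *
for n in('scene','top'): snap(n,n+'0'); c=get_calibration(n); print(n,c, pose(c)[1])
print(get_calibration('wrist')); print(readout.get_state())
E
```

```text
scene {'vertical_fov': 57.16248944866791, 'cx': 313.64321967212913, 'cy': 235.7465467146247, 'k1': 0.004362651829206375, 'rvec': array([ 2.05610972,  0.97817161, -0.46147676]), 'tvec': array([-0.36352183, -0.20127426,  1.27828   ])} [ 1.09916631 -0.4426609   0.63446352]
top {'vertical_fov': 55.22693976333054, 'cx': 325.1954339566756, 'cy': 232.21480909444156, 'k1': -0.08563430361681142, 'rvec': array([ 2.16888165, -2.16072891,  0.10332549]), 'tvec': array([-0.00193557,  0.57215975,  0.85618662])} [ 0.48102485 -0.00678071  0.91049172]
{'vertical_fov': 70.54231650647334, 'cx': 323.1540663096954, 'cy': 233.17208999407876, 'k1': 0.0014339005592568478, 'T_tool_cam': array([[ 6.43673521e-04, -9.73708614e-01, -2.27796228e-01,
         6.56045796e-02],
       [ 9.99999609e-01,  4.88494522e-04,  7.37597573e-04,
         1.82626205e-04],
       [-6.06927901e-04, -2.27796613e-01,  9.73708547e-01,
        -2.10988214e-01],
       [ 0.00000000e+00,  0.00000000e+00,  0.00000000e+00,
         1.00000000e+00]])}
{'time_s': 0.1, 'q': array([ 1.06141638e+00,  3.00410186e-01,  1.52150939e+00,  3.24356002e-05,
        1.32069984e+00, -6.66150150e-02]), 'qvel': array([ 4.19597950e-06, -2.12589702e-03, -4.32819662e-04, -3.85285730e-04,
        6.98413454e-04, -1.23371990e-03]), 'joint_torque': array([ 1.99535112e-03, -5.32645512e+01, -3.53280544e+01,  7.10531906e-02,
        2.35559227e-02, -5.98373276e-05]), 'eef_pos': array([0.2355144 , 0.49673248, 0.17355009]), 'orientation': array([-6.89767984e-01, -3.06460447e+00,  1.53224198e-03]), 'force': array([-1.05158224, -0.20160228, -1.15384539]), 'wrist_torque': array([-0.0057713,  0.0307245,  0.0301908]), 'gripper_force': 0.0, 'gripper_width': 0.9985230738379983}
```

View pics/top0.png

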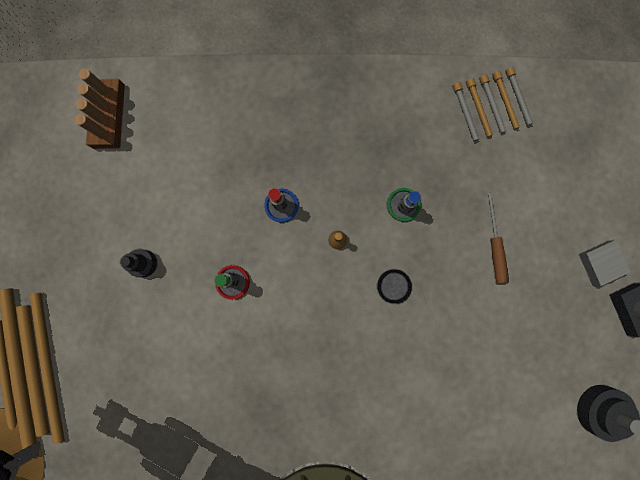

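View pics/scene0.png

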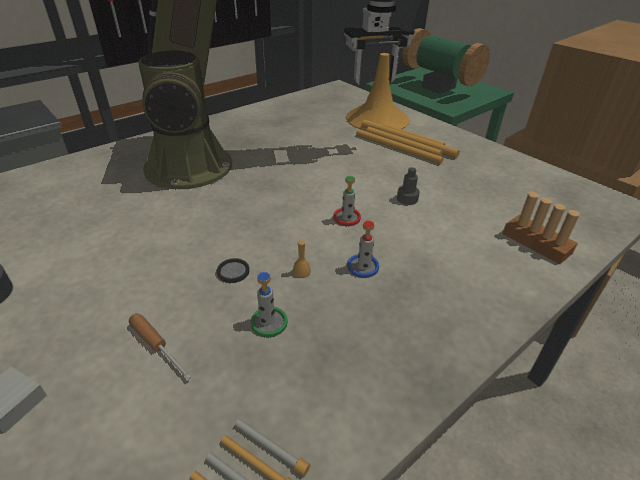

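Top view: the red piston is on the blue stand (282,205), blue on green (404,205), green on red (233,282). The black stand is empty at (394,286), with the mouthpiece at (338,240), mandrel at (140,263) and screwdriver at (498,240). I'll enlarge next.

```bash
python3 - <<'E'
from h import *
a=cv2.imread('pics/top0.png');b=cv2.imread('pics/scene0.png')
def crop(im,x,y,w,h,s):
    c=cv2.resize(im[y:y+h,x:x+w],None,fx=s,fy=s,interpolation=cv2.INTER_CUBIC)
    for i in range(0,w,10):
        cv2.line(c,(i*s,0),(i*s,10 if i%50 else 25),(0,255,255),1)
    for i in range(0,h,10):
        cv2.line(c,(0,i*s),(10 if i%50 else 25,i*s),(0,255,255),1)
    return c
cv2.imwrite('pics/topc.png',crop(a,210,175,220,140,3)) if 0 else cv2.imwrite('pics/topc.png',np.vstack([np.hstack([crop(a,260,180,60,50,6),crop(a,380,180,60,50,6)]),np.hstack([crop(a,210,255,60,50,6),crop(a,370,260,60,50,6)])])[:600])
cv2.imwrite('pics/scenec.png',np.hstack([crop(b,240,260,60,80,5),crop(b,340,215,50,65,5)[:325] if 0 else cv2.copyMakeBorder(crop(b,340,215,50,65,5),0,75,0,0,0),cv2.copyMakeBorder(crop(b,325,170,45,60,5),0,100,0,0,0)]))
E
```

```text
(no output)
```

View pics/topc.png

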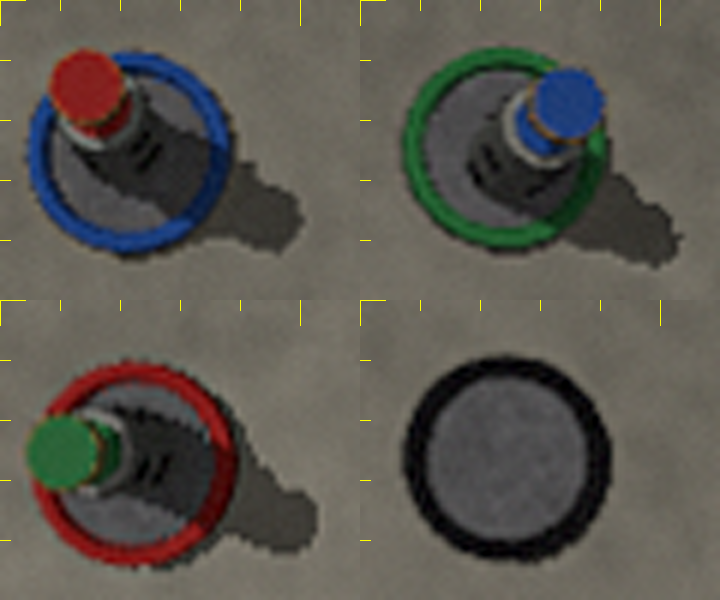

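View pics/scenec.png

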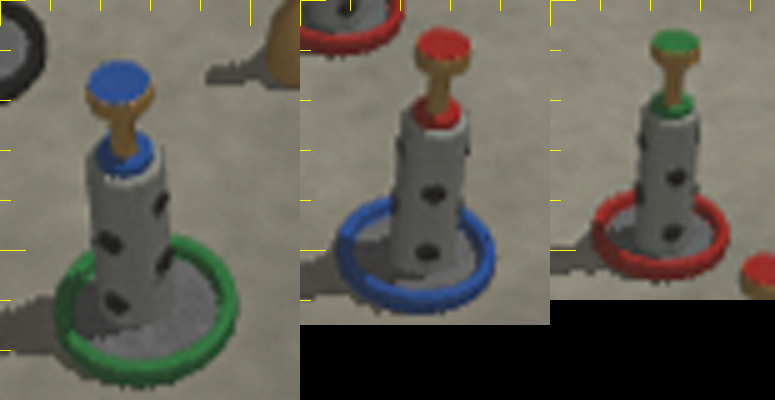

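The crops give button and rim centres to about 0.3 px. Now to triangulate from both views.

```bash
python3 - <<'E'
from h import *
P=dict(S_blue=(281.2,205.1,362.8,264.9),S_green=(403.75,204.4,268.8,321.6),S_red=(232.1,281.8,346.8,216),S_black=(394.1,286,233,270),
B_red=(274.1,194.1,368.2,223.8),B_blue=(414.4,196.9,263.4,276),B_green=(220.1,280.1,349.6,178))
C=[get_calibration(n) for n in('top','scene')]
for k,(a,b,c,d) in P.items():
    A=[];y=[];rs=[]
    M=np.zeros((3,3));v=np.zeros(3)
    for cc,(u,w) in zip(C,((a,b),(c,d))):
        R,t=pose(cc);r=R@ray(cc,u,w);r/=np.linalg.norm(r);Q=np.eye(3)-np.outer(r,r);M+=Q;v+=Q@t
    X=np.linalg.solve(M,v); print(k,X.round(4), 'top at nominal z',atz('top',a,b,.008 if k[0]=='S' else .116).round(4))
for n,u,v,z in(('mouth top',338,237,.082),('mandrel foot',145,265,0),('mandreltop',127,263,.09),('sdtip',490,195,.01),('sdend',502,283,.02)): print(n,atz('top',u,v,z).round(3))
E
```

```text
S_blue [0.6288 0.0887 0.0072] top at nominal z [0.6284 0.0883 0.008 ]
S_green [ 0.6312 -0.1562  0.0056] top at nominal z [ 0.6307 -0.156   0.008 ]
S_red [0.476  0.1837 0.0075] top at nominal z [0.4757 0.1832 0.008 ]
S_black [ 0.4692 -0.1347  0.0065] top at nominal z [ 0.469  -0.1349  0.008 ]
B_red [0.6304 0.0899 0.1166] top at nominal z [0.6304 0.0898 0.116 ]
B_blue [ 0.626  -0.1567  0.1176] top at nominal z [ 0.6262 -0.1571  0.116 ]
B_green [0.4792 0.1813 0.1172] top at nominal z [0.4791 0.1815 0.116 ]
mouth top [ 0.558 -0.023  0.082]
mandrel foot [0.508 0.363 0.   ]
mandreltop [0.508 0.361 0.09 ]
sdtip [ 0.65 -0.33  0.01]
sdend [ 0.475 -0.345  0.02 ]
```

Pistons stand near their stand centres, tops at about 117 mm. Now turning the tool square to the world and going above the green piston.

>>> step_arm(rows=[[0, 0, 0, 0, 0, -0.047, -1], [0, 0, 0, 0, 0, -0.047, -1], [0, 0, 0, 0, 0, -0.047, -1], [0, 0, 0, 0, 0, -0.047, -1], [0, 0, 0, 0, 0, -0.047, -1], [0, 0, 0, 0, 0, -0.047, -1], [0, 0, 0, 0, 0, 0, -1]], newtons=20)

```text
time_s: 0.68
eef_pos: [0.2356, 0.4968, 0.1737]
orientation: [0.006, -3.141, 0.001]
force: [0.2, 1.1, 0.2]
gripper_width: 0.997
gripper_force: 0.0
```

>>> step_arm(rows=[[-0.1, -0.13, 0, 0, 0, 0, -1], [-0.1, -0.13, 0, 0, 0, 0, -1], [-0.1, -0.13, 0, 0, 0, 0, -1], [-0.1, -0.13, 0, 0, 0, 0, -1], [-0.1, -0.13, 0, 0, 0, 0, -1], [-0.1, -0.13, 0, 0, 0, 0, -1], [-0.1, -0.13, 0, 0, 0, 0, -1], [-0.1, -0.13, 0, 0, 0, 0, -1], [-0.1, -0.13, 0, 0, 0, 0, -1], [-0.1, -0.13, 0, 0, 0, 0, -1], [-0.1, -0.13, 0, 0, 0, 0, -1], [-0.1, -0.13, 0, 0, 0, 0, -1], [0, 0, 0, 0, 0, 0, -1], [0, 0, 0, 0, 0, 0, -1]])

```text
time_s: 1.85
eef_pos: [0.4761, 0.1839, 0.1737]
orientation: [-0.007, -3.141, 0.0]
force: [0.2, 1.2, -0.2]
gripper_width: 1.001
gripper_force: 0.0
```

```bash
cat >> h.py <<'E'
def wpose(s):
    T=np.eye(4);T[:3,:3]=cv2.Rodrigues(np.array(s['orientation'],float))[0];T[:3,3]=s['eef_pos'];return T@get_calibration('wrist')['T_tool_cam']
def wproj(s,X):
    c=get_calibration('wrist');W=wpose(s);p=W[:3,:3].T@(np.array(X)-W[:3,3]);q=p[:2]/p[2];q=q*(1+c['k1']*(q@q))*K(c);return q+[c['cx'],c['cy']]
E
python3 - <<'E'
from h import *
s=readout.get_state(); im,d=snap('wrist','w1')
print(wproj(s,[.479,.1815,.116]),wproj(s,[.4758,.1833,.01]))
E
```

```text
[319.7470238  239.76441731] [322.24482987 213.65923074]
```

View pics/w1.png

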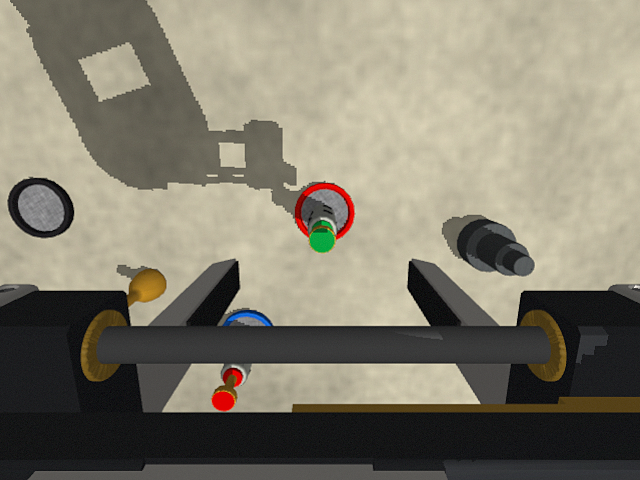

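The wrist view shows the green button at (322,240) and the red rim centre at (325,212), both within about 2 mm of prediction. Descend and grip.

>>> step_arm(rows=[[-0.013, -0.007, 0.1, 0, 0, 0, -1], [0, 0, 0.1, 0, 0, 0, -1], [0, 0, 0.1, 0, 0, 0, -1], [0, 0, 0.1, 0, 0, 0, -1], [0, 0, 0.1, 0, 0, 0, -1], [0, 0, 0.1, 0, 0, 0, -1], [0, 0, 0.06, 0, 0, 0, -1], [0, 0, 0, 0, 0, 0, -1], [0, 0, 0, 0, 0, 0, -0.2], [0, 0, 0, 0, 0, 0, 0.0], [0, 0, 0, 0, 0, 0, 0.2], [0, 0, 0, 0, 0, 0, 0.4], [0, 0, 0, 0, 0, 0, 0.6], [0, 0, 0, 0, 0, 0, 1], [0, 0, 0, 0, 0, 0, 1], [0, 0, 0, 0, 0, 0, 1], [0, 0, 0, 0, 0, 0, 1], [0, 0, 0, 0, 0, 0, 1]], newtons=20)

```text
time_s: 3.4
eef_pos: [0.4783, 0.1836, 0.042]
orientation: [0.0, -3.142, 0.0]
force: [-0.3, 0.2, -0.3]
gripper_width: 0.325
gripper_force: 0.0
```

>>> step_arm(rows=[[0, 0, 0, 0, 0, 0, 1], [0, 0, 0, 0, 0, 0, 1], [0, 0, 0, 0, 0, 0, 1], [0, 0, 0, 0, 0, 0, 1], [0, 0, 0, 0, 0, 0, 1]])

```text
time_s: 3.82
eef_pos: [0.4783, 0.1836, 0.0421]
orientation: [-0.0, 3.142, -0.0]
force: [-1.5, 0.1, 0.5]
gripper_width: 0.286
gripper_force: 20.0
```

>>> step_arm(rows=[[0, 0, -0.04, 0, 0, 0, 1], [0, 0, -0.08, 0, 0, 0, 1], [0, 0, -0.1, 0, 0, 0, 1], [0, 0, -0.1, 0, 0, 0, 1], [0, 0, -0.1, 0, 0, 0, 1], [0, 0, -0.1, 0, 0, 0, 1], [0, 0, -0.06, 0, 0, 0, 1], [0, 0, 0, 0, 0, 0, 1]])

```text
time_s: 4.48
eef_pos: [0.4793, 0.1839, 0.161]
orientation: [-0.0, 3.138, 0.002]
force: [-0.4, 0.4, -1.7]
gripper_width: 0.283
gripper_force: 20.0
```

>>> step_arm(rows=[[0.01, -0.06, 0, 0, 0, 0, 1], [0.01, -0.1, 0, 0, 0, 0, 1], [0.01, -0.11, 0, 0, 0, 0, 1], [0.01, -0.11, 0, 0, 0, 0, 1], [0.01, -0.11, 0, 0, 0, 0, 1], [0, -0.11, 0, 0, 0, 0, 1], [0, -0.11, 0, 0, 0, 0, 1], [0, -0.11, 0, 0, 0, 0, 1], [0, -0.11, 0, 0, 0, 0, 1], [0, -0.11, 0, 0, 0, 0, 1], [0, -0.11, 0, 0, 0, 0, 1], [0, -0.11, 0, 0, 0, 0, 1], [0, -0.11, 0, 0, 0, 0, 1], [0, -0.11, 0, 0, 0, 0, 1], [0, -0.08, 0, 0, 0, 0, 1], [0, -0.032, 0, 0, 0, 0, 1], [0, 0, 0, 0, 0, 0, 1], [0, 0, 0, 0, 0, 0, 1]])

```text
time_s: 5.98
eef_pos: [0.4678, -0.1346, 0.1574]
orientation: [-0.001, -3.141, -0.001]
force: [-0.1, -0.0, -1.4]
gripper_width: 0.286
gripper_force: 20.0
```

>>> step_arm(rows=[[0, 0, 0.06, 0, 0, 0, 1], [0, 0, 0.1, 0, 0, 0, 1], [0, 0, 0.1, 0, 0, 0, 1], [0, 0, 0.1, 0, 0, 0, 1], [0, 0, 0.1, 0, 0, 0, 1], [0, 0, 0.05, 0, 0, 0, 1], [0, 0, 0.04, 0, 0, 0, 1], [0, 0, 0.01, 0, 0, 0, 1], [0, 0, 0, 0, 0, 0, 1], [0, 0, 0, 0, 0, 0, 1]])

```text
time_s: 6.82
eef_pos: [0.4688, -0.1348, 0.0469]
orientation: [-0.001, 3.14, -0.001]
force: [0.6, 0.5, -2.1]
gripper_width: 0.286
gripper_force: 20.0
```

>>> step_arm(rows=[[0, 0, 0.01, 0, 0, 0, 1], [0, 0, 0.005, 0, 0, 0, 1], [0, 0, 0.005, 0, 0, 0, 1], [0, 0, 0, 0, 0, 0, 1], [0, 0, 0, 0, 0, 0, 1]])

```text
time_s: 7.23
eef_pos: [0.4684, -0.1349, 0.0421]
orientation: [-0.0, 3.142, -0.0]
force: [-0.5, 0.1, -1.3]
gripper_width: 0.286
gripper_force: 20.0
```

>>> step_arm(rows=[[0, 0, 0.004, 0, 0, 0, 1], [0, 0, 0.003, 0, 0, 0, 1], [0, 0, 0, 0, 0, 0, 1], [0, 0, 0, 0, 0, 0, 1]])

```text
time_s: 7.57
eef_pos: [0.4693, -0.1352, 0.0419]
orientation: [-0.0, 3.139, -0.001]
force: [-1.1, 0.2, 10.9]
gripper_width: 0.287
gripper_force: 20.0
```

>>> step_arm(rows=[[0, 0, -0.005, 0, 0, 0, 0.3], [0, 0, 0, 0, 0, 0, 0.0], [0, 0, 0, 0, 0, 0, -0.5], [0, 0, 0, 0, 0, 0, -1], [0, 0, 0, 0, 0, 0, -1], [0, 0, 0, 0, 0, 0, -1], [0, 0, 0, 0, 0, 0, -1], [0, 0, -0.06, 0, 0, 0, -1], [0, 0, -0.1, 0, 0, 0, -1], [0, 0, -0.12, 0, 0, 0, -1], [0, 0, -0.12, 0, 0, 0, -1], [0, 0, -0.12, 0, 0, 0, -1], [0, 0, -0.1, 0, 0, 0, -1], [0, 0, -0.04, 0, 0, 0, -1], [0, 0, 0, 0, 0, 0, -1]])

```text
time_s: 8.82
eef_pos: [0.469, -0.1351, 0.175]
orientation: [-0.0, 3.139, -0.002]
force: [0.3, -0.3, -0.4]
gripper_width: 1.002
gripper_force: 0.0
```

>>> step_arm(rows=[[-0.04, 0.06, 0, 0, 0, 0, -1], [-0.08, 0.11, 0, 0, 0, 0, -1], [-0.08, 0.11, 0, 0, 0, 0, -1], [-0.08, 0.11, 0, 0, 0, 0, -1], [-0.08, 0.11, 0, 0, 0, 0, -1], [-0.08, 0.11, 0, 0, 0, 0, -1], [-0.08, 0.11, 0, 0, 0, 0, -1], [-0.08, 0.11, 0, 0, 0, 0, -1], [-0.08, 0.11, 0, 0, 0, 0, -1], [-0.08, 0.11, 0, 0, 0, 0, -1], [-0.046, 0.074, 0, 0, 0, 0, -1], [0, 0, 0, 0, 0, 0, -1], [0, 0, 0, 0, 0, 0, -1]])

```text
time_s: 9.9
eef_pos: [0.629, 0.0904, 0.1714]
orientation: [0.002, -3.139, 0.001]
force: [-0.4, 0.0, -0.2]
gripper_width: 1.002
gripper_force: 0.0
```

```bash
python3 - <<'E'
from h import *
snap('top','t2'); a=cv2.imread('pics/t2.png')
cv2.imwrite('pics/t2c.png',cv2.resize(a[160:320,200:440],None,fx=3,fy=3))
E
```

```text
(no output)
```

View pics/t2c.png

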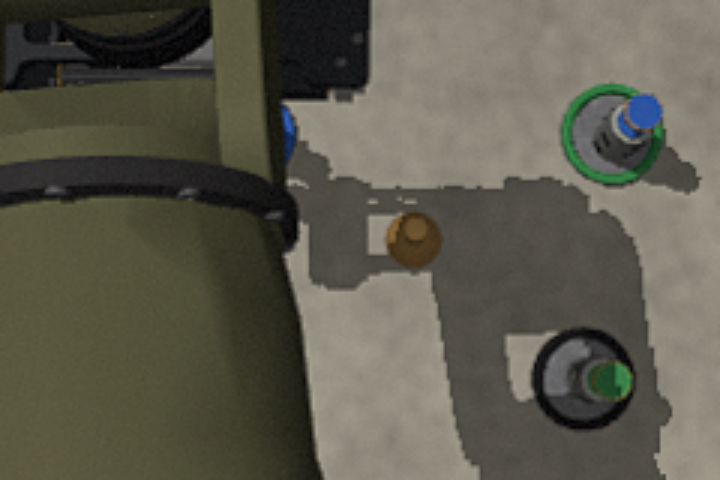

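Green stands upright on the black stand (button at about (403,287) in the full picture). Now gripping red.

>>> step_arm(rows=[[-0.006, -0.003, 0.1, 0, 0, 0, -1], [0, 0, 0.1, 0, 0, 0, -1], [0, 0, 0.1, 0, 0, 0, -1], [0, 0, 0.1, 0, 0, 0, -1], [0, 0, 0.1, 0, 0, 0, -1], [0, 0, 0.1, 0, 0, 0, -1], [0, 0, 0.045, 0, 0, 0, -1], [0, 0, 0, 0, 0, 0, -1], [0, 0, 0, 0, 0, 0, -0.2], [0, 0, 0, 0, 0, 0, 0.1], [0, 0, 0, 0, 0, 0, 0.3], [0, 0, 0, 0, 0, 0, 0.5], [0, 0, 0, 0, 0, 0, 1], [0, 0, 0, 0, 0, 0, 1], [0, 0, 0, 0, 0, 0, 1], [0, 0, 0, 0, 0, 0, 1], [0, 0, 0, 0, 0, 0, 1], [0, 0, 0, 0, 0, 0, 1], [0, 0, 0, 0, 0, 0, 1], [0, 0, 0, 0, 0, 0, 1]])

```text
time_s: 11.62
eef_pos: [0.6307, 0.0895, 0.0446]
orientation: [0.0, -3.142, -0.0]
force: [0.3, 0.6, -0.6]
gripper_width: 0.277
gripper_force: 20.0
```

>>> step_arm(rows=[[0, 0, -0.04, 0, 0, 0, 1], [0, 0, -0.08, 0, 0, 0, 1], [0, 0, -0.1, 0, 0, 0, 1], [0, 0, -0.1, 0, 0, 0, 1], [0, 0, -0.1, 0, 0, 0, 1], [0, 0, -0.06, 0, 0, 0, 1], [0, 0, 0, 0, 0, 0, 1]])

```text
time_s: 12.2
eef_pos: [0.6318, 0.0895, 0.1438]
orientation: [-0.0, 3.137, 0.0]
force: [0.1, 0.2, -1.5]
gripper_width: 0.28
gripper_force: 20.0
```

>>> step_arm(rows=[[0.05, 0.03, 0, 0, 0, 0, 1], [0.09, 0.055, 0, 0, 0, 0, 1], [0.1, 0.06, 0, 0, 0, 0, 1], [0.1, 0.06, 0, 0, 0, 0, 1], [0.1, 0.06, 0, 0, 0, 0, 1], [0.1, 0.06, 0, 0, 0, 0, 1], [0.1, 0.06, 0, 0, 0, 0, 1], [0.085, 0.055, 0, 0, 0, 0, 1], [0.05, 0.03, 0, 0, 0, 0, 1], [0, 0, 0, 0, 0, 0, 1], [0, 0, 0, 0, 0, 0, 1]])

```text
time_s: 13.12
eef_pos: [0.4758, 0.1834, 0.1404]
orientation: [0.001, -3.141, 0.0]
force: [0.3, 0.0, -1.0]
gripper_width: 0.279
gripper_force: 20.0
```

>>> step_arm(rows=[[0, 0, 0.05, 0, 0, 0, 1], [0, 0, 0.1, 0, 0, 0, 1], [0, 0, 0.1, 0, 0, 0, 1], [0, 0, 0.1, 0, 0, 0, 1], [0, 0, 0.06, 0, 0, 0, 1], [0, 0, 0.03, 0, 0, 0, 1], [0, 0, 0.01, 0, 0, 0, 1], [0, 0, 0.01, 0, 0, 0, 1], [0, 0, 0, 0, 0, 0, 1], [0, 0, 0, 0, 0, 0, 1]])

```text
time_s: 13.95
eef_pos: [0.4762, 0.1834, 0.0492]
orientation: [-0.0, 3.141, 0.0]
force: [-0.9, -0.1, -1.6]
gripper_width: 0.282
gripper_force: 20.0
```

>>> step_arm(rows=[[0, 0, 0.01, 0, 0, 0, 1], [0, 0, 0.007, 0, 0, 0, 1], [0, 0, 0.004, 0, 0, 0, 1], [0, 0, 0, 0, 0, 0, 1], [0, 0, 0, 0, 0, 0, 1]])

```text
time_s: 14.37
eef_pos: [0.4758, 0.1834, 0.0446]
orientation: [-0.0, 3.141, 0.0]
force: [-0.4, 0.5, 0.2]
gripper_width: 0.281
gripper_force: 20.0
```

>>> step_arm(rows=[[0, 0, 0.004, 0, 0, 0, 1], [0, 0, 0.002, 0, 0, 0, 1], [0, 0, 0, 0, 0, 0, 1], [0, 0, 0, 0, 0, 0, 1]])

```text
time_s: 14.7
eef_pos: [0.4766, 0.1837, 0.0444]
orientation: [-0.0, 3.139, 0.001]
force: [-0.9, 1.3, 9.6]
gripper_width: 0.282
gripper_force: 20.0
```

>>> step_arm(rows=[[0, 0, -0.005, 0, 0, 0, 0.3], [0, 0, 0, 0, 0, 0, 0.0], [0, 0, 0, 0, 0, 0, -0.5], [0, 0, 0, 0, 0, 0, -1], [0, 0, 0, 0, 0, 0, -1], [0, 0, 0, 0, 0, 0, -1], [0, 0, 0, 0, 0, 0, -1], [0, 0, -0.06, 0, 0, 0, -1], [0, 0, -0.1, 0, 0, 0, -1], [0, 0, -0.12, 0, 0, 0, -1], [0, 0, -0.12, 0, 0, 0, -1], [0, 0, -0.12, 0, 0, 0, -1], [0, 0, -0.1, 0, 0, 0, -1], [0, 0, -0.04, 0, 0, 0, -1], [0, 0, 0, 0, 0, 0, -1]])

```text
time_s: 15.95
eef_pos: [0.4764, 0.1836, 0.1777]
orientation: [-0.0, 3.139, 0.001]
force: [0.1, -0.1, 0.1]
gripper_width: 1.003
gripper_force: 0.0
```

>>> step_arm(rows=[[-0.025, -0.06, 0, 0, 0, 0, -1], [-0.05, -0.11, 0, 0, 0, 0, -1], [-0.05, -0.12, 0, 0, 0, 0, -1], [-0.05, -0.12, 0, 0, 0, 0, -1], [-0.05, -0.12, 0, 0, 0, 0, -1], [-0.05, -0.12, 0, 0, 0, 0, -1], [-0.05, -0.12, 0, 0, 0, 0, -1], [-0.05, -0.12, 0, 0, 0, 0, -1], [-0.05, -0.12, 0, 0, 0, 0, -1], [-0.05, -0.12, 0, 0, 0, 0, -1], [-0.05, -0.12, 0, 0, 0, 0, -1], [-0.05, -0.12, 0, 0, 0, 0, -1], [-0.05, -0.12, 0, 0, 0, 0, -1], [-0.05, -0.11, 0, 0, 0, 0, -1], [-0.05, -0.08, 0, 0, 0, 0, -1], [-0.025, -0.02, 0, 0, 0, 0, -1], [0, 0, 0, 0, 0, 0, -1], [0, 0, 0, 0, 0, 0, -1]])

```text
time_s: 17.45
eef_pos: [0.6254, -0.1558, 0.175]
orientation: [0.001, -3.14, -0.001]
force: [0.3, 0.3, 0.2]
gripper_width: 0.999
gripper_force: 0.0
```

```bash
python3 - <<'E'
from h import *
s=readout.get_state();print(s['eef_pos'],wproj(s,[.6262,-.157,.116]))
w,_=snap('wrist','w3');snap('top','t3'); a=cv2.imread('pics/t3.png')[160:320,200:440]; w=cv2.imread('pics/w3.png')
cv2.imwrite('pics/m3.png',np.hstack([cv2.resize(a,(400,267)),cv2.resize(w,(400,300))[:267]]))
E
```

```text
[ 0.62539121 -0.155774    0.17499849] [321.16686455 236.96514209]
```

View pics/m3.png

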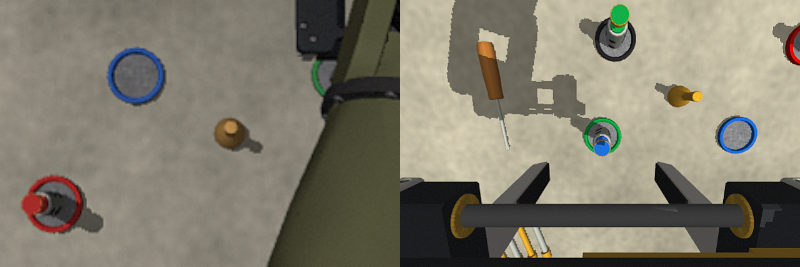

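Red stands on red, the blue stand is free, and the blue button is at (323,237) as predicted. Grip blue.

>>> step_arm(rows=[[-0.004, -0.005, 0.1, 0, 0, 0, -1], [0, 0, 0.1, 0, 0, 0, -1], [0, 0, 0.1, 0, 0, 0, -1], [0, 0, 0.1, 0, 0, 0, -1], [0, 0, 0.1, 0, 0, 0, -1], [0, 0, 0.1, 0, 0, 0, -1], [0, 0, 0.055, 0, 0, 0, -1], [0, 0, 0, 0, 0, 0, -1], [0, 0, 0, 0, 0, 0, -0.2], [0, 0, 0, 0, 0, 0, 0.1], [0, 0, 0, 0, 0, 0, 0.3], [0, 0, 0, 0, 0, 0, 0.5], [0, 0, 0, 0, 0, 0, 1], [0, 0, 0, 0, 0, 0, 1], [0, 0, 0, 0, 0, 0, 1], [0, 0, 0, 0, 0, 0, 1], [0, 0, 0, 0, 0, 0, 1], [0, 0, 0, 0, 0, 0, 1], [0, 0, 0, 0, 0, 0, 1], [0, 0, 0, 0, 0, 0, 1]])

```text
time_s: 19.22
eef_pos: [0.6266, -0.1575, 0.0453]
orientation: [-0.0, 3.142, 0.0]
force: [0.4, 0.0, 0.4]
gripper_width: 0.273
gripper_force: 20.0
```

>>> step_arm(rows=[[0, 0, 0, 0, 0, 0, 1], [0, 0, 0, 0, 0, 0, 1]])

```text
time_s: 19.38
eef_pos: [0.6266, -0.1576, 0.0452]
orientation: [-0.0, 3.142, 0.0]
force: [-0.3, -0.0, 0.8]
gripper_width: 0.275
gripper_force: 20.0
```

>>> step_arm(rows=[[0, 0, -0.04, 0, 0, 0, 1], [0, 0, -0.08, 0, 0, 0, 1], [0, 0, -0.1, 0, 0, 0, 1], [0, 0, -0.1, 0, 0, 0, 1], [0, 0, -0.1, 0, 0, 0, 1], [0, 0, -0.06, 0, 0, 0, 1], [0, 0, 0, 0, 0, 0, 1]])

```text
time_s: 19.97
eef_pos: [0.6276, -0.158, 0.1445]
orientation: [-0.0, 3.137, -0.002]
force: [-0.2, -0.6, 0.2]
gripper_width: 0.276
gripper_force: 20.0
```

>>> step_arm(rows=[[-0.01, 0.05, 0, 0, 0, 0, 1], [0, 0.1, 0, 0, 0, 0, 1], [0, 0.12, 0, 0, 0, 0, 1], [0, 0.12, 0, 0, 0, 0, 1], [0, 0.12, 0, 0, 0, 0, 1], [0, 0.12, 0, 0, 0, 0, 1], [0, 0.12, 0, 0, 0, 0, 1], [0, 0.12, 0, 0, 0, 0, 1], [0, 0.12, 0, 0, 0, 0, 1], [0, 0.12, 0, 0, 0, 0, 1], [0, 0.08, 0, 0, 0, 0, 1], [0, 0.04, 0, 0, 0, 0, 1], [0, 0, 0, 0, 0, 0, 1], [0, 0, 0, 0, 0, 0, 1]])

```text
time_s: 21.13
eef_pos: [0.6282, 0.0883, 0.1404]
orientation: [0.001, -3.14, 0.0]
force: [0.5, -0.8, -0.7]
gripper_width: 0.276
gripper_force: 20.0
```

Last time the same rows worked: 0.46 down, then a fine approach.

>>> step_arm(rows=[[0, 0, 0.05, 0, 0, 0, 1], [0, 0, 0.1, 0, 0, 0, 1], [0, 0, 0.1, 0, 0, 0, 1], [0, 0, 0.1, 0, 0, 0, 1], [0, 0, 0.06, 0, 0, 0, 1], [0, 0, 0.03, 0, 0, 0, 1], [0, 0, 0.01, 0, 0, 0, 1], [0, 0, 0.01, 0, 0, 0, 1], [0, 0, 0.005, 0, 0, 0, 1], [0, 0, 0.005, 0, 0, 0, 1], [0, 0, 0, 0, 0, 0, 1], [0, 0, 0, 0, 0, 0, 1]])

```text
time_s: 22.13
eef_pos: [0.6287, 0.0885, 0.0477]
orientation: [-0.0, 3.141, 0.0]
force: [0.3, 0.1, -0.6]
gripper_width: 0.278
gripper_force: 20.0
```

>>> step_arm(rows=[[0, 0, 0.007, 0, 0, 0, 1], [0, 0, 0.006, 0, 0, 0, 1], [0, 0, 0.003, 0, 0, 0, 1], [0, 0, 0, 0, 0, 0, 1], [0, 0, 0, 0, 0, 0, 1]])

```text
time_s: 22.55
eef_pos: [0.6292, 0.0886, 0.0451]
orientation: [-0.0, 3.14, 0.0]
force: [-0.4, 0.3, 6.0]
gripper_width: 0.278
gripper_force: 20.0
```

>>> step_arm(rows=[[0, 0, -0.003, 0, 0, 0, 0.3], [0, 0, 0, 0, 0, 0, 0.0], [0, 0, 0, 0, 0, 0, -0.5], [0, 0, 0, 0, 0, 0, -1], [0, 0, 0, 0, 0, 0, -1], [0, 0, 0, 0, 0, 0, -1], [0, 0, 0, 0, 0, 0, -1], [0, 0, -0.06, 0, 0, 0, -1], [0, 0, -0.1, 0, 0, 0, -1], [0, 0, -0.12, 0, 0, 0, -1], [0, 0, -0.12, 0, 0, 0, -1], [0, 0, -0.12, 0, 0, 0, -1], [0, 0, -0.1, 0, 0, 0, -1], [0, 0, -0.04, 0, 0, 0, -1], [0, 0, 0, 0, 0, 0, -1]])

```text
time_s: 23.8
eef_pos: [0.6293, 0.0885, 0.1792]
orientation: [-0.0, 3.138, 0.0]
force: [-0.2, -0.5, -0.2]
gripper_width: 0.998
gripper_force: 0.0
```

>>> step_arm(rows=[[0.04, -0.06, 0, 0, 0, 0, -1], [0.08, -0.11, 0, 0, 0, 0, -1], [0.08, -0.11, 0, 0, 0, 0, -1], [0.08, -0.11, 0, 0, 0, 0, -1], [0.08, -0.11, 0, 0, 0, 0, -1], [0.08, -0.11, 0, 0, 0, 0, -1], [0.08, -0.11, 0, 0, 0, 0, -1], [0.08, -0.11, 0, 0, 0, 0, -1], [0.08, -0.11, 0, 0, 0, 0, -1], [0.08, -0.11, 0, 0, 0, 0, -1], [0.035, -0.07, 0, 0, 0, 0, -1], [0, 0, 0, 0, 0, 0, -1], [0, 0, 0, 0, 0, 0, -1]])

```text
time_s: 24.88
eef_pos: [0.4692, -0.1357, 0.1758]
orientation: [-0.002, -3.14, -0.001]
force: [-0.9, 0.5, -0.6]
gripper_width: 0.999
gripper_force: 0.0
```

```bash
python3 - <<'E'
from h import *
s=readout.get_state();print(s['eef_pos'],wproj(s,[.470,-.1352,.116]))
w,_=snap('wrist','w4');snap('top','t4'); a=cv2.imread('pics/t4.png')[160:320,200:440]; w=cv2.imread('pics/w4.png')
cv2.imwrite('pics/m4.png',np.hstack([cv2.resize(a,(400,267)),cv2.resize(w,(400,300))[:267]]))
E
```

```text
[ 0.46915101 -0.1357229   0.17583978] [323.31050197 236.73913322]
```

View pics/m4.png

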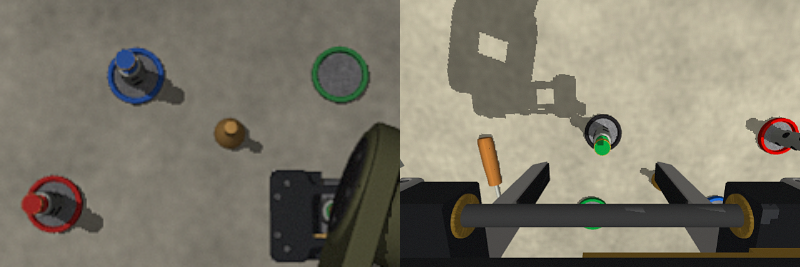

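Blue stands on blue, green is free, and the green button is at (323,236) as predicted. Grip green.

>>> step_arm(rows=[[-0.004, 0.002, 0.1, 0, 0, 0, -1], [0, 0, 0.1, 0, 0, 0, -1], [0, 0, 0.1, 0, 0, 0, -1], [0, 0, 0.1, 0, 0, 0, -1], [0, 0, 0.1, 0, 0, 0, -1], [0, 0, 0.1, 0, 0, 0, -1], [0, 0, 0.06, 0, 0, 0, -1], [0, 0, 0, 0, 0, 0, -1], [0, 0, 0, 0, 0, 0, -0.2], [0, 0, 0, 0, 0, 0, 0.1], [0, 0, 0, 0, 0, 0, 0.3], [0, 0, 0, 0, 0, 0, 0.5], [0, 0, 0, 0, 0, 0, 1], [0, 0, 0, 0, 0, 0, 1], [0, 0, 0, 0, 0, 0, 1], [0, 0, 0, 0, 0, 0, 1], [0, 0, 0, 0, 0, 0, 1], [0, 0, 0, 0, 0, 0, 1], [0, 0, 0, 0, 0, 0, 1], [0, 0, 0, 0, 0, 0, 1]])

```text
time_s: 26.65
eef_pos: [0.4704, -0.1353, 0.0447]
orientation: [-0.0, 3.142, -0.0]
force: [-0.2, 0.4, 0.6]
gripper_width: 0.278
gripper_force: 20.0
```

>>> step_arm(rows=[[0, 0, 0, 0, 0, 0, 1], [0, 0, 0, 0, 0, 0, 1]])

```text
time_s: 26.82
eef_pos: [0.4704, -0.1353, 0.0447]
orientation: [-0.0, 3.142, -0.0]
force: [-0.5, -1.1, -0.2]
gripper_width: 0.274
gripper_force: 20.0
```

>>> step_arm(rows=[[0, 0, -0.04, 0, 0, 0, 1], [0, 0, -0.08, 0, 0, 0, 1], [0, 0, -0.1, 0, 0, 0, 1], [0, 0, -0.1, 0, 0, 0, 1], [0, 0, -0.1, 0, 0, 0, 1], [0, 0, -0.06, 0, 0, 0, 1], [0, 0, 0, 0, 0, 0, 1]])

```text
time_s: 27.4
eef_pos: [0.4714, -0.1355, 0.1435]
orientation: [-0.0, 3.138, -0.002]
force: [0.2, 0.6, -0.7]
gripper_width: 0.277
gripper_force: 20.0
```

>>> step_arm(rows=[[-0.05, -0.01, 0, 0, 0, 0, 1], [-0.1, -0.01, 0, 0, 0, 0, 1], [-0.12, -0.01, 0, 0, 0, 0, 1], [-0.12, -0.02, 0, 0, 0, 0, 1], [-0.12, -0.02, 0, 0, 0, 0, 1], [-0.12, -0.01, 0, 0, 0, 0, 1], [-0.09, -0.01, 0, 0, 0, 0, 1], [-0.06, -0.01, 0, 0, 0, 0, 1], [-0.02, 0, 0, 0, 0, 0, 1], [0, 0, 0, 0, 0, 0, 1], [0, 0, 0, 0, 0, 0, 1]])

```text
time_s: 28.32
eef_pos: [0.6297, -0.155, 0.14]
orientation: [0.0, -3.14, -0.001]
force: [0.0, -0.4, -1.7]
gripper_width: 0.279
gripper_force: 20.0
```

>>> step_arm(rows=[[0, 0, 0.05, 0, 0, 0, 1], [0, 0, 0.1, 0, 0, 0, 1], [0, 0, 0.1, 0, 0, 0, 1], [0, 0, 0.1, 0, 0, 0, 1], [0, 0, 0.06, 0, 0, 0, 1], [0, 0, 0.03, 0, 0, 0, 1], [0, 0, 0.01, 0, 0, 0, 1], [0, 0, 0.01, 0, 0, 0, 1], [0, 0, 0, 0, 0, 0, 1], [0, 0, 0, 0, 0, 0, 1]])

```text
time_s: 29.15
eef_pos: [0.6307, -0.1553, 0.0496]
orientation: [-0.0, 3.14, -0.001]
force: [-0.4, -0.7, -1.4]
gripper_width: 0.275
gripper_force: 20.0
```

>>> step_arm(rows=[[0, 0, 0.01, 0, 0, 0, 1], [0, 0, 0.008, 0, 0, 0, 1], [0, 0, 0.005, 0, 0, 0, 1], [0, 0, 0.003, 0, 0, 0, 1], [0, 0, 0, 0, 0, 0, 1], [0, 0, 0, 0, 0, 0, 1]])

```text
time_s: 29.65
eef_pos: [0.631, -0.1554, 0.0446]
orientation: [-0.0, 3.14, -0.001]
force: [-0.7, 0.0, 6.0]
gripper_width: 0.277
gripper_force: 20.0
```

Contact. Release, rise and pull back toward the base.

>>> step_arm(rows=[[0, 0, -0.003, 0, 0, 0, 0.3], [0, 0, 0, 0, 0, 0, 0.0], [0, 0, 0, 0, 0, 0, -0.5], [0, 0, 0, 0, 0, 0, -1], [0, 0, 0, 0, 0, 0, -1], [0, 0, 0, 0, 0, 0, -1], [0, 0, 0, 0, 0, 0, -1], [0, 0, -0.06, 0, 0, 0, -1], [0, 0, -0.1, 0, 0, 0, -1], [0, 0, -0.12, 0, 0, 0, -1], [0, 0, -0.12, 0, 0, 0, -1], [0, 0, -0.12, 0, 0, 0, -1], [0, 0, -0.12, 0, 0, 0, -1], [0, 0, -0.1, 0, 0, 0, -1], [0, 0, -0.05, 0, 0, 0, -1], [0, 0, 0, 0, 0, 0, -1]])

```text
time_s: 30.98
eef_pos: [0.6311, -0.1554, 0.2051]
orientation: [-0.0, 3.137, -0.002]
force: [-0.4, -1.2, 0.6]
gripper_width: 1.002
gripper_force: 0.0
```

>>> step_arm(rows=[[0.05, -0.02, 0, 0, 0, 0, -1], [0.1, -0.06, 0, 0, 0, 0, -1], [0.1, -0.06, 0, 0, 0, 0, -1], [0.1, -0.06, 0, 0, 0, 0, -1], [0.1, -0.06, 0, 0, 0, 0, -1], [0.1, -0.06, 0, 0, 0, 0, -1], [0.1, -0.06, 0, 0, 0, 0, -1], [0.1, -0.06, 0, 0, 0, 0, -1], [0.1, -0.06, 0, 0, 0, 0, -1], [0.1, -0.06, 0, 0, 0, 0, -1], [0.05, -0.02, 0, 0, 0, 0, -1], [0, 0, 0, 0, 0, 0, -1], [0, 0, 0, 0, 0, 0, -1], [0, 0, 0, 0, 0, 0, -1]])

```text
time_s: 32.15
eef_pos: [0.4311, -0.2707, 0.2017]
orientation: [0.001, -3.141, -0.001]
force: [-0.3, 0.2, -0.4]
gripper_width: 1.0
gripper_force: 0.0
```

```bash
python3 - <<'E'
from h import *
snap('scene','s5');snap('top','t5'); a=cv2.imread('pics/t5.png')[160:320,200:440]; w=cv2.imread('pics/s5.png')
cv2.imwrite('pics/m5.png',np.hstack([cv2.resize(a,(400,267)),cv2.resize(w[150:364,130:450],(400,267))]))
E
```

```text
(no output)
```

View pics/m5.png

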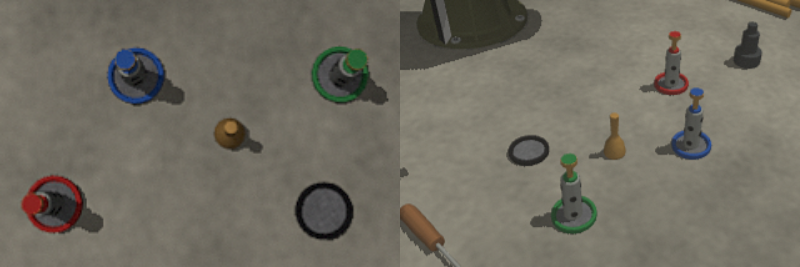

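All three pistons stand upright on their own stands, the black stand is empty and the bystanders are where they were.

```bash
python3 -c "
from cell import close_job
print(close_job())"
```

```text
the job is handed in; nothing more can be done
None
```

The job is handed in at about 32 s of the 125 s allowed: the last pictures show each piston upright on the stand of its own colour, the black stand empty and the bystanders not visibly moved; no verdict came back.

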